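# Clamp the filter holder in the screw press

## Task

Slide the tray with the filter holder fully home against the end stop of the screw press, then turn the knob down until the foot presses on the holder with about 25 N and leave it clamped. Let your grip ride down with the knob, which comes off if it is pulled or pressed along its stem with more than 18 N, and never let the foot press with more than 45 N, which crushes the holder; leave the other things on the bench where they stand.

Things in the scene. Friction and masses are not known exactly. Their poses are not given: they have to be found in the camera images.
- press: fixed screw press: base plate 190 x 150 x 12 mm, two columns 20 mm thick at y = +-60 mm, crossbar 34 x 150 mm (z 90 to 108 mm) with a vertical spindle through it. Origin on the table below the spindle axis; z up, +x the way the tray slides in. The base top is the tray's track, x -145 to +45 mm, between 8 mm high rails 65 mm apart
- track_end (a point): middle of the face of the end stop of the tray's track, 11 mm above the track, 36 mm ahead of the spindle axis along the press's +x. Fully home, the tray's leading edge lies against it and the filter holder is centred under the spindle (tray origin at x = +1 mm, z = 12 mm in the press's frame)
- tray: loose aluminium tray, 145 x 60 x 10 mm, about 0.4 kg, in the press's track, drawn out 45 to 75 mm at the start. It carries a fixed round steel filter holder, 48 mm across, its flat top 30 mm above the tray's underside. Origin: underside of the tray, below the holder's centre; x points to the leading edge (35 mm ahead of the origin), z up
- tray_fin (a point): top of the upright fin at the tray's outer end, the tray's handle: 12 mm thick along the tray's y, 30 mm long along x, 40 mm tall (the tray plate's top is 40 mm below this point); 90 mm behind the tray's origin along -x
- knob_grip (a point): middle of the round black knob on top of the spindle, on the axis: 44 mm across, 28 mm tall (+-14 mm about this point), upright, to be gripped from above at any yaw. It travels up and down with the spindle; at the start it is 157 to 161 mm above the table
- knob (a joint): turn of the knob in rad, 0 (fully raised) to 6.4, growing clockwise seen from above. Quick thread: each rad lowers knob, spindle and foot together by 4.8 mm (30 mm a turn). It takes about 0.2 N m to turn freely, plus about 0.005 N m for each newton the foot presses with, and it stays where it is left
- hub (a joint): axial give of the knob on the spindle in m, 0 when it is not loaded, positive when the knob is pulled up, negative when it is pressed down: a springy push fit, 12 N for each mm. Beyond 1.5 mm either way (18 N) the knob comes off its spindle
- spindle: steel spindle with the knob on top; origin on its axis, 26 mm below the knob's middle. At its lower end a round rubber foot, 28 mm across, whose extension is set anew each time and is not measured: the gap to the holder (6 to 16 mm at the start, 1.3 to 3.4 rad of turning) is unknown. Once it touches, the rubber yields 1 mm for each 15 N
- dish_stack: stack of four clear round culture dishes, 91 mm across, 60 mm tall, loose, origin at the centre of its underside; to be left alone
- dish: single clear round culture dish, 91 mm across, 15 mm tall, loose, origin at the centre of its underside; to be left alone
- reagent: closed amber bottle, 60 mm across, 130 mm tall, loose, origin at the centre of its underside; to be left alone
- vial: small closed glass vial, 26 mm across, 50 mm tall, loose, origin at the centre of its underside; to be left alone
- slidebox: white box for glass slides, 87 x 52 x 32 mm, loose, origin at the centre of its underside; to be left alone
- beaker: open glass beaker, 64 mm across, 80 mm tall, loose, origin at the centre of its underside; to be left alone
Things that resemble listed ones, but are neither listed nor needed, are in the scene too. Leave any red look-alike of the press alone.

How it is judged:
On the way, in this order (a step that is already met when the one before it is completed fails the run):
1. the tray is fully home against the end stop (x of tray in the frame of press between -0.003 and 0.004 m and y of tray in the frame of press between -0.006 and 0.006 m and z of tray in the frame of press below 0.0145 m and angle between tray's own z axis and vertical below 0.05 rad), for 0.2 s.
2. the foot presses on the filter holder with at least 14 N (all of step 1 and contact force between spindle and tray above 14 N), for 0.2 s.
At the end, for the whole second after the job is handed in: The tray lies flat in its track within 4 mm of fully home (6 mm sideways), the foot presses on the filter holder with 14 to 38 N, and tray and knob are at rest (all of step 2 and contact force between spindle and tray below 38 N and linear speed of tray below 0.01 m/s and velocity of joint knob between -0.1 and 0.1 rad/s); the robot touches nothing.
It fails at once if the foot presses on the filter holder with more than 45 N (contact force between spindle and tray above 45 N).
It fails at once if the knob is pulled or pressed along its stem with more than 18 N and comes off (value of joint hub above 0.0015 m or value of joint hub below -0.0015 m).
It fails at once if another thing on the bench is moved by more than 25 mm (distance of any of dish_stack, dish, reagent, vial, slidebox, beaker from where it was at the start of the episode above 0.025 m).
It also fails if it takes over 72 s, if anything falls off the work surface, if the arm or the gripper's body presses on something with over 40 N, if the wrist force passes 120 N, or if a joint passes its speed limit or range.

## Robot

A 7-joint arm with a two-finger parallel gripper is mounted at the origin on the work surface. World frame = base frame: x ahead of the robot, y to its left, z up, the work surface at z = 0. Lengths are in m, angles in rad, forces in N, time in s.
With the tool pointing down it reaches from about 0.4 to 0.875 m from the base axis. Payload 19.3 kg.
Tool frame: the origin (TCP) lies midway between the tips of the shut fingers; the grasp point (between the pads) lies 19 mm behind it; z points along the fingers, y is the line along which they close (so a half turn about z gives the same grasp; the last joint's range is limited). The gripper opens to 85 mm and grips with 20 to 120 N. Pads are 22 mm wide; open, the fingers measure 114 mm over their backs; the gripper's body (76 mm by 85 mm) begins 54 mm behind the grasp point. The pads swing forward as they close: fully open they stand 13 mm farther back than shut.
Start: joints at [1.126, 0.521, -0.036, 1.599, 0.021, 1.021, -0.113], TCP at [0.229, -0.582, 0.231] pointing down, gripper open.
Joint ranges: [-2.91, 2.91], [-0.3, 2.13], [-1.5, 1.42], [0.17, 2.43], [-1.26, 4.41], [0.16, 1.93], [-2.52, 2.52]. Speed limits (rad/s): [1.89, 1.89, 2.39, 2.39, 3.01, 3.01, 3.01].

## Interface

Orientations are given as [roll, pitch, yaw] about the fixed x, y, z axes, in that order (R = Rz(yaw) Ry(pitch) Rx(roll)).
In Python, from workcell import bot gives the robot as it stands.
- The arm moves only by the tool move_arm, never from a script. Its argument "moves" is a list that holds one entry, the list of rows, each a list of 7 numbers: the opening, from 0 (shut) to 1 (fully open), then the shift along the tool's x, y, z in units of 1000 mm (1.0 is 1000 mm), then the turn, a rotation vector about the tool's x, y, z in units of 2 pi rad (1.0 is 2 pi rad). A call has 1 to 5 rows; each row is the pose to reach, as a shift and turn from the pose commanded when the call began, along the tool's axes at that moment, turning the shorter way round; what a row does not reach only later rows make up. A row lasts 1/10 s, in which the tool goes at most 50 mm and 8.59 degrees, less where a joint would pass 70% of its speed; a pose out of reach is approached as far as the arm can. A call with a number of a shift or a turn outside -1 to 1 is refused whole. A call with a gripper value outside its range is refused whole. The fingers move at their own pace and stop on an object; "force" is the grip in N (left out, the last holds). Time passes only in rows, so rows that repeat a pose let the fingers close. It gives the time, the measured TCP pose, the force, the opening and the grip force at its end, in the units of the state.
- bot.observe(): the state, without advancing time (a new reading comes with each control period).
- bot.grab_frame(name): name is "side" or "top"; returns the picture (480x640x3 uint8, red, green, blue); there is no depth.
- bot.camera_params(name): a dict with "vertical_fov" (degrees; the focal length in pixels is half the picture's height over the tangent of half this angle, whatever the lens; pixels are square), "cx", "cy" (the principal point, pixels), "R" (3x3) and "t" (3): a world point X has camera coordinates R X + t. Camera axes: x right, y down, z forward; pixel columns grow to the right and rows downward; lengths in m; the calibration is good to about 2 mm. A picture is of the moment at which its call begins. camera_params takes no time and is no camera call.
- bot.job_done(): hands the job in; it is judged then, once.
The state is a dict: "clock": time; "qpos": joint angles; "qd": joint speeds; "joint_efforts": joint torques, N m; "position": TCP position; "tool_rot": TCP orientation; "force": force on the tool from outside, world axes, zero at the start; "moment": the same for the moment, N m; "grip_width": finger opening in m; "finger_force": force on a finger pad.
Only numpy, scipy, OpenCV 4.12 (cv2) and the standard library are available. Lean on these libraries where they do the work, as an engineer would, in place of code of your own. Each camera call takes 0.05 s, during which the arm holds its last target. There are 200 camera calls.

## Working session

There is one attempt and no reset: what is moved stays moved. The work goes in short steps, Python scripts to look and compute and a tool call to move; the robot and the scene stay as the last step left them, time stands still between calls to the robot, and variables do not carry over. Pictures are saved under pics/ and viewed, at most 10 in all, crops included, and the job is handed in when it is done.

Besides the shell and the picture viewer there is one more tool, called after "Call:" by a JSON object that holds its "method" and its "body". move_arm: Moves the arm, as the interface text tells. Shifts and turns lie within -1 to 1; 1 stands for 1000 mm of shift or 2 pi rad of turn. Its arguments: {"type":"object","properties":{"moves":{"type":"array"},"force":{"type":"number"}},"required":["moves"]}

```bash
mkdir -p pics; python3 - <<'E'
from workcell import bot
import cv2
for n in("side","top"):
    cv2.imwrite(f"pics/{n}0.png",bot.grab_frame(n)[:,:,::-1]); p=bot.camera_params(n); print(n,p)
print(bot.observe())
E
```

```text
side {'vertical_fov': 55.43039337888916, 'cx': 321.4295752160851, 'cy': 237.71286762277373, 'R': array([[-0.89676427,  0.44242223, -0.00874161],
       [ 0.25603335,  0.50265008, -0.82570565],
       [-0.36091656, -0.74270147, -0.56403348]]), 't': array([ 0.50682187, -0.03661477,  1.38518315])}
top {'vertical_fov': 53.965004689014066, 'cx': 324.59357256688503, 'cy': 242.84051279939547, 'R': array([[ 0.00541416, -0.99998428, -0.00145661],
       [-0.98502158, -0.00508209, -0.17235618],
       [ 0.17234606,  0.00236795, -0.98503362]]), 't': array([-0.00154183,  0.57855242,  0.99882112])}
{'clock': 0.1, 'qpos': array([ 1.12578611,  0.52191818, -0.03633923,  1.5999032 ,  0.02123467,
        1.0210839 , -0.1127987 ]), 'qd': array([ 0.00013644,  0.00016601,  0.00067399, -0.00300816, -0.00013421,
        0.00104664,  0.00015238]), 'joint_efforts': array([ 4.84757067e-03, -9.28485346e+01,  1.98464759e+00, -3.70532262e+01,
        1.81515457e-02,  5.48564305e-03, -4.87542525e-05]), 'position': array([ 0.22868011, -0.58137279,  0.23082285]), 'tool_rot': array([-3.14066998e+00,  8.63126012e-05,  3.74828074e-01]), 'force': array([-0.05195807,  0.32475616, -0.20213352]), 'moment': array([-0.01310104, -0.03733111, -0.00109806]), 'finger_force': 0.0, 'grip_width': 0.08524346710063191}
```

View pics/top0.png

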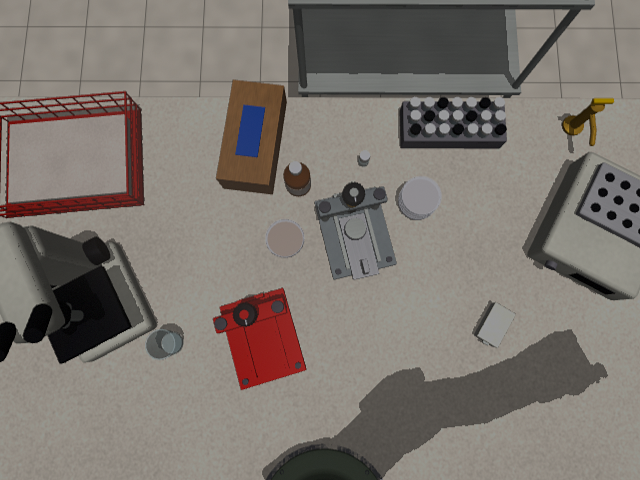

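View pics/side0.png

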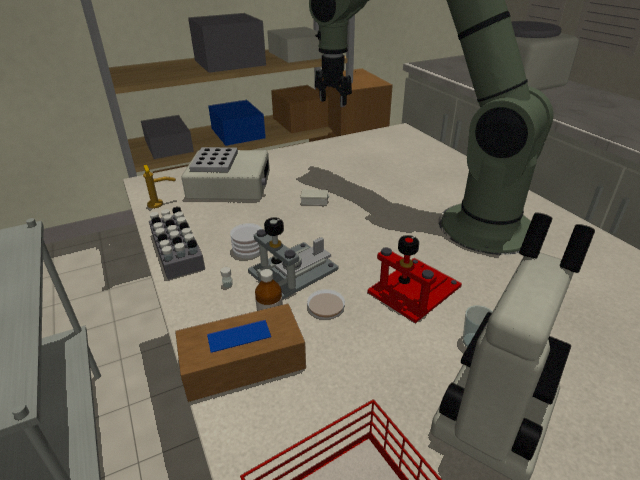

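Top view: the grey press is at about (355,230), with its knob at (354,194), fin at (364,266) and holder at (356,229). The red look-alike is at (260,338), with no tray. The grey one fits because it is not red and carries the tray with holder and fin. I'll confirm this in one enlarged crop of both views.

```bash
python3 - <<'E'
import cv2,numpy as np
a=cv2.imread("pics/top0.png")[170:290,300:410]; b=cv2.imread("pics/side0.png")[205:305,240:350]
a=cv2.resize(a,(400,436),interpolation=cv2.INTER_CUBIC); b=cv2.resize(b,(400,364),interpolation=cv2.INTER_CUBIC)
c=np.zeros((436,800,3),np.uint8); c[:,:400]=a; c[:364,400:]=b
cv2.imwrite("pics/crop.png",c)
E
```

```text
(no output)
```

View pics/crop.png

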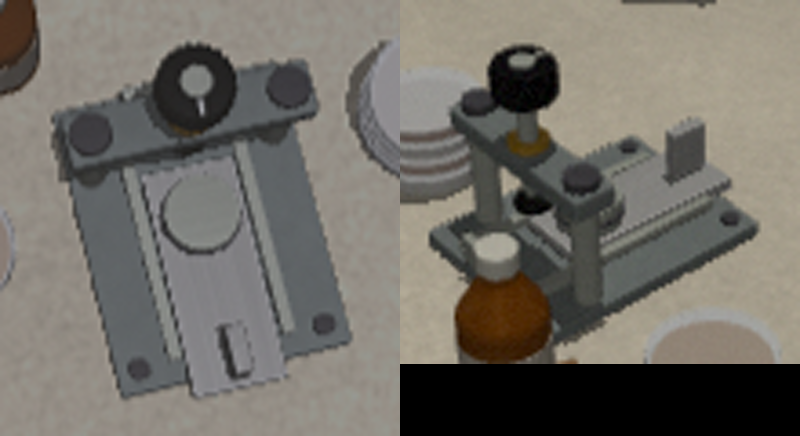

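```bash
cat > h.py <<'E'
import numpy as np
from workcell import bot
from scipy.optimize import least_squares
def proj(n,X):
    p=bot.camera_params(n); c=np.atleast_2d(X)@p["R"].T+p["t"]; f=240/np.tan(np.radians(p["vertical_fov"]/2))
    return np.c_[p["cx"]+f*c[:,0]/c[:,2], p["cy"]+f*c[:,1]/c[:,2]]
def ray(n,u,z):
    p=bot.camera_params(n); f=240/np.tan(np.radians(p["vertical_fov"]/2)); o=-p["R"].T@p["t"]
    d=p["R"].T@np.array([(u[0]-p["cx"])/f,(u[1]-p["cy"])/f,1]); return o+d*(z-o[2])/d[2]
def pose(q,P):
    c,s=np.cos(q[2]),np.sin(q[2]); P=np.atleast_2d(P)
    return np.c_[q[0]+c*P[:,0]-s*P[:,1], q[1]+s*P[:,0]+c*P[:,1], P[:,2]]
E
python3 - <<'E'
from h import *
T=lambda a:np.array(a)/3.636+[300,170]
S=lambda a:(np.array(a)-[400,0])/3.636+[240,205]
P=np.array([[-145,75,12],[-145,-75,12],[17,75,108],[17,-75,108],[-17,-75,108],[-17,75,108],[0,0,173]])/1e3
pt=T([[123,396],[350,340],[53,112],[308,60],[320,105],[68,170],[196,84]])
Ps=np.array([[-145,75,12],[-145,-75,12],[45,-75,12],[0,0,159]])/1e3
ps=S([[757,228],[630,137],[430,238],[525,78]])
res=lambda q:np.r_[(proj("top",pose(q,P))-pt).ravel(),(proj("side",pose(q,Ps))-ps).ravel()]
r=least_squares(res,[.6,-.05,.2],loss="soft_l1"); q=r.x; print(q); print(res(q).reshape(-1,2).round(1))
for nm,n,u,z in[("knobtop","top",T([196,84]),.173),("holder","top",T([202,211]),.042),("fin","top",T([234,347]),.062),("finS","side",S([686,122]),.062),("knobmidS","side",S([525,78]),.159)]:
    X=ray(n,u,z); d=X[:2]-q[:2];c,s=np.cos(q[2]),np.sin(q[2]); print(nm,X.round(4),"press:",(c*d[0]+s*d[1]).round(4),(-s*d[0]+c*d[1]).round(4))
for nm,n,u in[("dish","top",(285,238)),("stack","top",(420,198)),("bottle","top",(297,180)),("vial","top",(364,158))]: print(nm,ray(n,u,.03).round(3))
E
```

```text
[ 0.66096785 -0.05572303  0.24769116]
[[-0.6 -0. ]
 [ 0.5 -0.3]
 [ 1.   0.2]
 [-1.3 -1.8]
 [-0.4  0.7]
 [ 0.6 -0.7]
 [-0.5 -1.3]
 [ 1.5 -2.6]
 [ 1.  -1.8]
 [-0.2 -2.6]
 [ 0.5  0.2]]
knobtop [ 0.6582 -0.0568  0.173 ] press: -0.0029 -0.0004
holder [ 0.6143 -0.0681  0.042 ] press: -0.0483 -0.0006
fin [ 0.5269 -0.0855  0.062 ] press: -0.1373 0.004
finS [ 0.5285 -0.09    0.062 ] press: -0.1369 -0.0007
knobmidS [ 0.6617 -0.0569  0.159 ] press: 0.0005 -0.0014
dish [0.593 0.092 0.03 ]
stack [ 0.688 -0.218  0.03 ]
bottle [0.73  0.066 0.03 ]
vial [ 0.784 -0.09   0.03 ]
```

Grey press confirmed: the tray with holder and fin is in its track, and the holder and fin offsets agree at about 48 mm drawn out. Next I work out the moves.

```bash
cat >> h.py <<'E'
from scipy.spatial.transform import Rotation as Ro
Q=np.array([0.661,-0.0560,0.2477])
def to(p,yaw):
    s=bot.observe(); R=Ro.from_euler("xyz",s["tool_rot"]); G=Ro.from_euler("xyz",[np.pi,0,yaw])
    print("shift",(R.inv().apply(np.array(p)-s["position"])).round(4),"turn",((R.inv()*G).as_rotvec()/2/np.pi).round(4),"q",s["qpos"].round(2))
E
python3 - <<'E'
from h import *
f=pose(Q,[[-.138,0,.15]])[0]; print(f); to(f,.2477)
E
```

```text
[ 0.52721191 -0.08983412  0.15      ]
shift [ 0.4578 -0.348   0.0811] turn [-0.0001  0.      0.0202] q [ 1.13  0.52 -0.04  1.6   0.02  1.02 -0.11]
```

Call:
{"method": "move_arm", "body": {"moves": [[[1,0.2,-0.152,0,0,0,0.01],[1,0.2,-0.152,0,0,0,0.01],[1,0.2,-0.152,0,0,0,0.01],[1,0.2,-0.152,0,0,0,0.01],[1,0.2,-0.152,0,0,0,0.01]]], "force": 40}}

```text
clock: 0.6
position: [0.3592, -0.3661, 0.2312]
tool_rot: [-3.141, 0.0, 0.312]
force: [1.8, -0.3, 0.0]
grip_width: 0.0855
finger_force: 0.0
```

Call:
{"method": "move_arm", "body": {"moves": [[[1,0.257,-0.196,0.02,0,0,0.01],[1,0.257,-0.196,0.04,0,0,0.01],[1,0.257,-0.196,0.06,0,0,0.01],[1,0.257,-0.196,0.08,0,0,0.01],[1,0.257,-0.196,0.08,0,0,0.01]]]}}

```text
clock: 1.1
position: [0.4981, -0.1667, 0.178]
tool_rot: [3.141, -0.0, 0.249]
force: [0.6, -1.3, 0.0]
grip_width: 0.0854
finger_force: 0.0
```

Call:
{"method": "move_arm", "body": {"moves": [[[1,0,0,0,0,0,0],[1,0,0,0,0,0,0],[1,0,0,0,0,0,0],[1,0,0,0,0,0,0]]]}}

```text
clock: 1.5
position: [0.4969, -0.1696, 0.1788]
tool_rot: [3.141, -0.0, 0.247]
force: [-0.6, -0.4, 0.9]
grip_width: 0.0856
finger_force: 0.0
```

```bash
python3 - <<'E'
from h import *
f=pose(Q,[[-.138,0,.034]])[0]; to(f,.2477); s=bot.observe(); print(s["position"],s["tool_rot"],s["force"])
import cv2
a=bot.grab_frame("top")[160:310,280:430,::-1]; b=bot.grab_frame("side")[200:320,230:350,::-1]
a=cv2.resize(a,(400,400),interpolation=2);b=cv2.resize(b,(400,400),interpolation=2)
cv2.imwrite("pics/c1.png",cv2.hconcat([a,b]))
E
```

```text
shift [ 0.0489 -0.07    0.1448] turn [ 0.0001 -0.     -0.0001] q [ 0.33  0.43 -0.15  1.91  0.09  0.8  -1.19]
[ 0.49686831 -0.16962675  0.17880204] [ 3.14109558e+00 -1.76161069e-04  2.47278208e-01] [-0.56555775 -0.35211994  0.90671071]
```

View pics/c1.png

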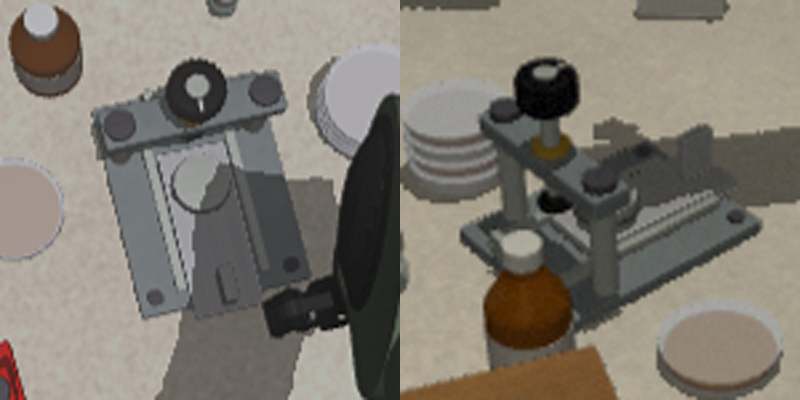

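The gripper is beside the fin and clear. The fin is at about (228,283) in the left crop, the scene is unchanged, and the fingers stand at (290,305). I'll move over the fin, then down.

Call:
{"method": "move_arm", "body": {"moves": [[[1,0.025,-0.035,0.0,0,0,0],[1,0.049,-0.07,0.03,0,0,0],[1,0.049,-0.07,0.06,0,0,0],[1,0.049,-0.07,0.06,0,0,0],[1,0.049,-0.07,0.06,0,0,0]]]}}

```text
clock: 2.1
position: [0.5272, -0.0896, 0.119]
tool_rot: [3.141, 0.001, 0.248]
force: [-0.4, -0.4, -0.2]
grip_width: 0.0855
finger_force: 0.0
```

```bash
python3 - <<'E'
from h import *
f=pose(Q,[[-.138,0,.034]])[0]; to(f,.2477)
import cv2
a=bot.grab_frame("top")[200:310,300:410,::-1]; b=bot.grab_frame("side")[190:310,240:360,::-1]
a=cv2.resize(a,(400,400),interpolation=2);b=cv2.resize(b,(400,400),interpolation=2)
cv2.imwrite("pics/c2.png",cv2.hconcat([a,b]))
E
```

```text
shift [0.     0.0002 0.085 ] turn [0.     0.0001 0.    ] q [ 0.17  0.54 -0.15  1.93  0.12  0.69 -1.38]
```

View pics/c2.png

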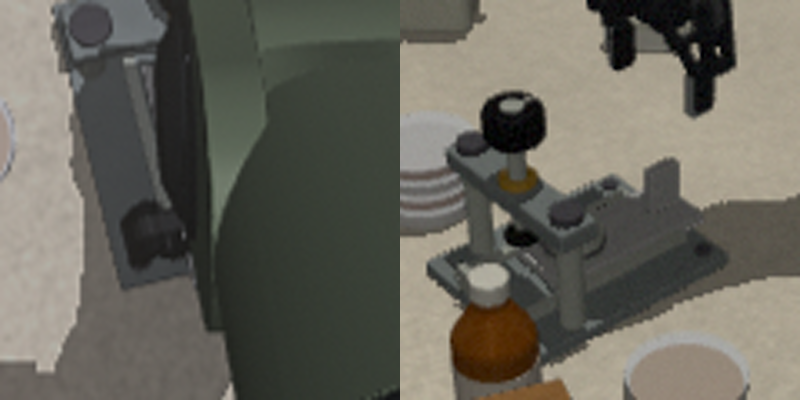

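The fingers at (620,60) and (700,100) straddle the fin at (662,160). Descending and closing.

Call:
{"method": "move_arm", "body": {"moves": [[[1,0,0,0.03,0,0,0],[1,0,0,0.06,0,0,0],[1,0,0,0.085,0,0,0],[1,0,0,0.085,0,0,0],[1,0,0,0.085,0,0,0]]]}}

```text
clock: 2.7
position: [0.528, -0.0892, 0.0348]
tool_rot: [3.141, -0.001, 0.248]
force: [-0.4, -0.3, -0.2]
grip_width: 0.0854
finger_force: 0.0
```

Call:
{"method": "move_arm", "body": {"moves": [[[0.1,0,0,0,0,0,0],[0,0,0,0,0,0,0],[0,0,0,0,0,0,0],[0,0,0,0,0,0,0],[0,0,0,0,0,0,0]]], "force": 30}}

```text
clock: 3.2
position: [0.5276, -0.0886, 0.0337]
tool_rot: [3.141, -0.0, 0.249]
force: [0.1, -0.7, 0.5]
grip_width: 0.0125
finger_force: 0.7
```

Call:
{"method": "move_arm", "body": {"moves": [[[0,0,0,0,0,0,0],[0,0,0,0,0,0,0]]]}}

```text
clock: 3.4
position: [0.5278, -0.0887, 0.0338]
tool_rot: [3.141, -0.0, 0.249]
force: [-0.4, -0.5, 6.2]
grip_width: 0.0114
finger_force: 29.6
```

Call:
{"method": "move_arm", "body": {"moves": [[[0,0.015,0,0,0,0,0],[0,0.028,0,0,0,0,0],[0,0.038,0,0,0,0,0],[0,0.042,0,0,0,0,0],[0,0.042,0,0,0,0,0]]]}}

```text
clock: 3.9
position: [0.5683, -0.0783, 0.0337]
tool_rot: [3.141, 0.001, 0.249]
force: [-1.4, -0.3, 6.0]
grip_width: 0.0115
finger_force: 30.1
```

Call:
{"method": "move_arm", "body": {"moves": [[[0,0.001,0,0,0,0,0],[0,0.002,0,0,0,0,0],[0,0.003,0,0,0,0,0],[0,0.004,0,0,0,0,0]]]}}

```text
clock: 4.3
position: [0.571, -0.0777, 0.0337]
tool_rot: [3.142, 0.002, 0.249]
force: [-9.6, -2.4, 12.4]
grip_width: 0.0112
finger_force: 31.0
```

Call:
{"method": "move_arm", "body": {"moves": [[[0,0.001,0,0,0,0,0],[0,0.002,0,0,0,0,0],[0,0.002,0,0,0,0,0]]]}}

```text
clock: 4.6
position: [0.5731, -0.0772, 0.0337]
tool_rot: [3.141, 0.002, 0.249]
force: [-7.5, -2.0, 11.7]
grip_width: 0.0117
finger_force: 30.8
```

Call:
{"method": "move_arm", "body": {"moves": [[[0,0.001,0,0,0,0,0],[0,0.002,0,0,0,0,0],[0,0.002,0,0,0,0,0]]]}}

```text
clock: 4.9
position: [0.5743, -0.077, 0.0337]
tool_rot: [3.142, 0.003, 0.248]
force: [-12.7, -2.6, 16.8]
grip_width: 0.0117
finger_force: 31.5
```

```bash
python3 - <<'E'
from h import *
import cv2
q=Q
for x in(.001,-.003):
    print(proj("side",pose(q,[[x-.09-.015,0,.062],[x-.09+.015,0,.062],[x-.11,.03,.022]])).round(1))
b=bot.grab_frame("side")[220:295,260:350,::-1]
cv2.imwrite("pics/c3.png",cv2.resize(b,(720,600),interpolation=2))
E
```

```text
[[309.3 243.3]
 [300.4 247.6]
 [318.2 259.7]]
[[310.5 242.7]
 [301.6 247. ]
 [319.4 259.1]]
```

View pics/c3.png

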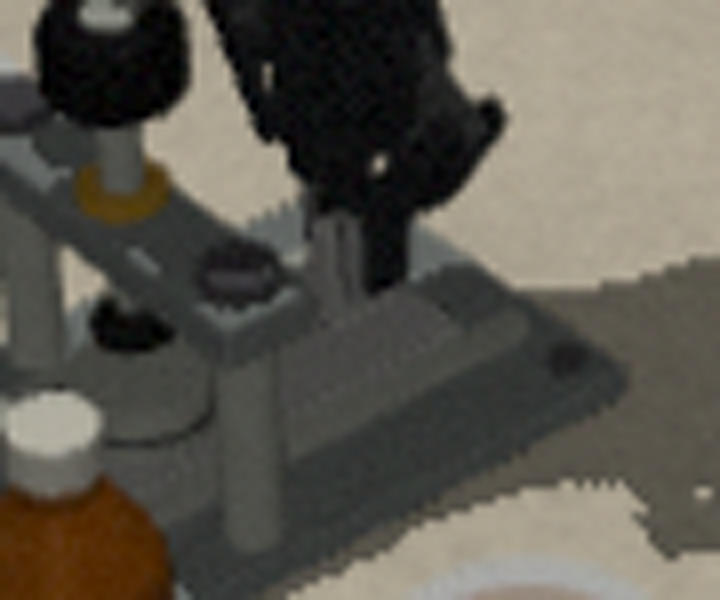

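The tray's outer corner is at about (318,260.6) full-frame, against a predicted home position of (318.2,259.7), and the holder lies under the foot. I'll push a little more to see whether the force rises stiffly, as it should against the stop.

Call:
{"method": "move_arm", "body": {"moves": [[[0,0.001,0,-0.0005,0,0,0],[0,0.002,0,-0.001,0,0,0],[0,0.002,0,-0.001,0,0,0]]]}}

```text
clock: 5.25
position: [0.5743, -0.0765, 0.0336]
tool_rot: [-3.141, 0.007, 0.248]
force: [-19.4, -2.1, 9.6]
grip_width: 0.0117
finger_force: 30.5
```

Call:
{"method": "move_arm", "body": {"moves": [[[0,0.001,0,0,0,0,0],[0,0.002,0,0,0,0,0],[0,0.002,0,0,0,0,0]]]}}

```text
clock: 5.55
position: [0.5745, -0.0765, 0.0336]
tool_rot: [-3.14, 0.011, 0.248]
force: [-30.7, -3.5, 18.8]
grip_width: 0.0114
finger_force: 32.0
```

It's against the stop: no further motion and the force is rising. I'll relieve the push, open and lift.

Call:
{"method": "move_arm", "body": {"moves": [[[0,-0.001,0,-0.0005,0,0,0],[0,-0.002,0,-0.001,0,0,0],[0,-0.002,0,-0.001,0,0,0]]]}}

```text
clock: 5.85
position: [0.5748, -0.0764, 0.0345]
tool_rot: [-3.141, 0.006, 0.248]
force: [-13.3, -1.7, 0.6]
grip_width: 0.0114
finger_force: 29.5
```

Call:
{"method": "move_arm", "body": {"moves": [[[0.4,0,0,0,0,0,0],[0.9,0,0,0,0,0,0],[1,0,0,0,0,0,0],[1,0,0,0,0,0,0],[1,0,0,0,0,0,0]]]}}

```text
clock: 6.35
position: [0.578, -0.0757, 0.0355]
tool_rot: [-3.142, -0.0, 0.249]
force: [1.3, 0.2, 0.2]
grip_width: 0.0826
finger_force: 0.0
```

Call:
{"method": "move_arm", "body": {"moves": [[[1,0,0,-0.03,0,0,0],[1,0,0,-0.07,0,0,0],[1,0,0,-0.12,0,0,0],[1,0,0,-0.17,0,0,0],[1,0,0,-0.2,0,0,0]]]}}

```text
clock: 6.85
position: [0.5787, -0.0758, 0.2395]
tool_rot: [3.14, -0.004, 0.249]
force: [-0.1, -0.0, -0.7]
grip_width: 0.0857
finger_force: 0.0
```

Call:
{"method": "move_arm", "body": {"moves": [[[1,-0.04,0,0,0,0,0],[1,-0.08,0,0,0,0,0],[1,-0.08,0,0,0,0,0]]]}}

```text
clock: 7.15
position: [0.4965, -0.0971, 0.2359]
tool_rot: [3.141, 0.002, 0.247]
force: [0.7, -0.2, 0.1]
grip_width: 0.0854
finger_force: 0.0
```

```bash
python3 - <<'E'
from h import *
import cv2
to([*Q[:2],.23],.2477); print(bot.observe()["moment"],bot.observe()["force"])
for x in(.001,-.003): print(proj("side",pose(Q,[[x-.105,0,.062],[x-.075,0,.062],[x-.11,.03,.022]])).round(1))
print(proj("side",pose(Q,[[0,0,.159],[0,0,.173]])).round(1))
b=bot.grab_frame("side")[215:290,250:340,::-1]
cv2.imwrite("pics/c4.png",cv2.resize(b,(720,600),interpolation=2))
E
```

```text
shift [0.1696 0.0003 0.0056] turn [ 0.0001  0.0003 -0.0002] q [ 0.2   0.33 -0.16  1.9   0.07  0.92 -1.32]
[-0.07092416 -0.02642961  0.03842597] [ 0.67117632 -0.22076837  0.11710748]
[[309.3 243.3]
 [300.4 247.6]
 [318.2 259.7]]
[[310.5 242.7]
 [301.6 247. ]
 [319.4 259.1]]
[[274.8 226.6]
 [274.4 221.6]]
```

View pics/c4.png

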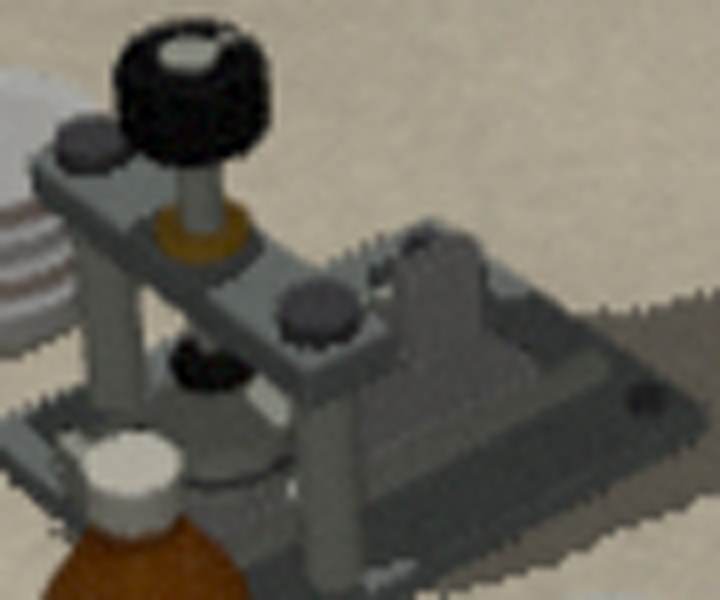

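The tray corner is at (317.5,260.6) and the fin spans 299.4 to 310.6, so the tray is still home. The knob middle at (274.1,226.5) matches the predicted (274.8,226.6). Next I go above the knob, pre-turned by -0.75 rad so there is room to turn clockwise.

Call:
{"method": "move_arm", "body": {"moves": [[[1,0.045,0,0,0,0,-0.024],[1,0.09,0,0,0,0,-0.048],[1,0.135,0,0,0,0,-0.072],[1,0.17,0,0,0,0,-0.096],[1,0.17,0,0,0,0,-0.12]]]}}

```text
clock: 7.7
position: [0.6686, -0.0509, 0.234]
tool_rot: [-3.141, -0.002, 1.007]
force: [-1.6, -0.1, -0.9]
grip_width: 0.0853
finger_force: 0.0
```

Call:
{"method": "move_arm", "body": {"moves": [[[1,0,0,0,0,0,0],[1,0,0,0,0,0,0],[1,0,0,0,0,0,0]]]}}

```text
clock: 8.0
position: [0.6649, -0.0538, 0.2357]
tool_rot: [3.141, 0.0, 0.995]
force: [-0.1, -0.5, 0.7]
grip_width: 0.0855
finger_force: 0.0
```

```bash
python3 - <<'E'
from h import *
s=bot.observe();to([*Q[:2],.137],s["tool_rot"][2]); print(s["position"],s["tool_rot"],s["force"],s["moment"])
E
```

```text
shift [-0.004  -0.0021  0.0987] turn [0. 0. 0.] q [ 0.19  0.6  -0.32  1.46  0.2   1.11 -0.74]
[ 0.66493009 -0.0538059   0.23572764] [3.14130237e+00 7.31122507e-05 9.95003211e-01] [-0.05727505 -0.47219607  0.7154383 ] [ 0.04522324 -0.07690824  0.01261327]
```

Joint 7 falls as the tool turns clockwise, so I wind it the other way first.

Call:
{"method": "move_arm", "body": {"moves": [[[1,-0.004,-0.002,0,0,0,-0.023],[1,-0.004,-0.002,0,0,0,-0.046],[1,-0.004,-0.002,0,0,0,-0.069],[1,-0.004,-0.002,0,0,0,-0.092],[1,-0.004,-0.002,0,0,0,-0.115]]]}}

```text
clock: 8.5
position: [0.6611, -0.0561, 0.236]
tool_rot: [3.141, 0.001, 1.725]
force: [-0.3, 0.1, -0.1]
grip_width: 0.0852
finger_force: 0.0
```

Call:
{"method": "move_arm", "body": {"moves": [[[1,0,0,0,0,0,-0.023],[1,0,0,0,0,0,-0.046],[1,0,0,0,0,0,-0.069],[1,0,0,0,0,0,-0.092],[1,0,0,0,0,0,-0.115]]]}}

```text
clock: 9.0
position: [0.6611, -0.0561, 0.236]
tool_rot: [-3.141, 0.001, 2.447]
force: [-0.2, -0.0, 0.0]
grip_width: 0.0855
finger_force: 0.0
```

Call:
{"method": "move_arm", "body": {"moves": [[[1,0,0,0,0,0,-0.023],[1,0,0,0,0,0,-0.046],[1,0,0,0,0,0,-0.069],[1,0,0,0,0,0,-0.092],[1,0,0,0,0,0,-0.115]]]}}

```text
clock: 9.5
position: [0.6611, -0.0561, 0.2359]
tool_rot: [-3.141, 0.0, -3.113]
force: [-0.3, 0.0, 0.3]
grip_width: 0.085
finger_force: 0.0
```

Call:
{"method": "move_arm", "body": {"moves": [[[1,0,0,0,0,0,-0.023],[1,0,0,0,0,0,-0.046],[1,0,0,0,0,0,-0.069],[1,0,0,0,0,0,-0.092],[1,0,0,0,0,0,-0.115]]]}}

```text
clock: 10.0
position: [0.6611, -0.0561, 0.2358]
tool_rot: [-3.141, -0.0, -2.391]
force: [0.2, -0.4, -0.1]
grip_width: 0.0855
finger_force: 0.0
```

Call:
{"method": "move_arm", "body": {"moves": [[[1,0,0,0,0,0,0],[1,0,0,0,0,0,0],[1,0,0,0,0,0,0]]]}}

```text
clock: 10.3
position: [0.6612, -0.0559, 0.2357]
tool_rot: [-3.141, -0.0, -2.398]
force: [-0.3, 0.7, 0.3]
grip_width: 0.0853
finger_force: 0.0
```

```bash
python3 - <<'E'
from h import *
s=bot.observe();to([*Q[:2],.137],s["tool_rot"][2]); print(s["position"],s["tool_rot"],s["force"],s["moment"])
E
```

```text
shift [0.0002 0.0001 0.0987] turn [-0.0001 -0.      0.    ] q [ 0.56  0.75 -0.98  1.45  0.63  1.27  1.84]
[ 0.66122369 -0.05587248  0.23565786] [-3.14118960e+00 -1.76944300e-04 -2.39818856e+00] [-0.26215976  0.69818174  0.25451211] [ 0.0039098  -0.03358816 -0.04636229]
```

Call:
{"method": "move_arm", "body": {"moves": [[[1,0,0,0.04,0,0,0],[1,0,0,0.075,0,0,0],[1,0,0,0.098,0,0,0],[1,0,0,0.098,0,0,0],[1,0,0,0.098,0,0,0]]]}}

```text
clock: 10.8
position: [0.6615, -0.0556, 0.1383]
tool_rot: [-3.141, 0.0, -2.395]
force: [0.8, -0.6, 1.0]
grip_width: 0.0854
finger_force: 0.0
```

Call:
{"method": "move_arm", "body": {"moves": [[[0.7,0,0,0,0,0,0],[0.6,0,0,0,0,0,0],[0.55,0,0,0,0,0,0],[0.5,0,0,0,0,0,0],[0.5,0,0,0,0,0,0]]], "force": 25}}

```text
clock: 11.3
position: [0.6616, -0.056, 0.138]
tool_rot: [-3.141, 0.001, -2.394]
force: [0.7, -1.5, 4.3]
grip_width: 0.0431
finger_force: 25.0
```

Call:
{"method": "move_arm", "body": {"moves": [[[0.4,0,0,0,0,0,0],[0.3,0,0,0,0,0,0],[0.3,0,0,0,0,0,0]]]}}

```text
clock: 11.6
position: [0.6616, -0.0559, 0.1379]
tool_rot: [-3.141, 0.0, -2.394]
force: [0.4, -0.8, 6.5]
grip_width: 0.0433
finger_force: 25.1
```

```bash
cat >> h.py <<'E'
def rd(n=8):
    L=[]
    for i in range(n):
        bot.grab_frame("side"); s=bot.observe(); L.append([*s["force"],*s["moment"],*s["position"],s["tool_rot"][2],s["qpos"][6]])
    L=np.array(L); print("F",L[:,:3].mean(0).round(2),"M",L[:,3:6].mean(0).round(3),"sdMz",L[:,5].std().round(3),"pos",L[:,6:9].mean(0).round(4),"yaw",L[:,9].mean().round(4),"j7",L[-1,10].round(2),"t",s["clock"])
E
python3 -c "
from h import *
rd(4)"
```

```text
F [ 0.68 -0.89  6.03] M [-0.264 -0.187 -0.005] sdMz 0.044 pos [ 0.6616 -0.0559  0.1379] yaw -2.3941 j7 1.78 t 11.8
```

Call:
{"method": "move_arm", "body": {"moves": [[[0.3,0,0,-0.0004,0,0,0],[0.3,0,0,0.0001,0,0,0.02],[0.3,0,0,0.0007,0,0,0.04],[0.3,0,0,0.0013,0,0,0.06]]]}}

```text
clock: 12.2
position: [0.6618, -0.0563, 0.1364]
tool_rot: [-3.141, 0.001, -2.776]
force: [2.9, -2.7, 3.4]
grip_width: 0.0436
finger_force: 25.1
```

```bash
python3 -c "
from h import *
s=bot.observe();print(s['moment'],s['force'])
rd(6)"
```

```text
[-0.65890638 -0.80099685  0.15975651] [ 2.93398405 -2.69102542  3.38432695]
F [ 4.02 -3.16  2.39] M [-0.682 -0.875 -0.156] sdMz 0.089 pos [ 0.6618 -0.0563  0.1364] yaw -2.7738 j7 1.44 t 12.5
```

Call:
{"method": "move_arm", "body": {"moves": [[[0.3,0,0,0.0006,0,0,0.02],[0.3,0,0,0.0012,0,0,0.04],[0.3,0,0,0.0018,0,0,0.06],[0.3,0,0,0.0024,0,0,0.08]]]}}

```text
clock: 12.9
position: [0.6618, -0.0569, 0.134]
tool_rot: [-3.141, 0.001, 3.005]
force: [3.6, -5.9, 2.9]
grip_width: 0.0435
finger_force: 25.3
```

```bash
python3 -c "
from h import *
s=bot.observe();print(s['moment'],s['force'])
rd(6)"
```

```text
[-1.27539189 -0.8677386   0.18535987] [ 3.62022168 -5.94915113  2.92907383]
F [ 4.52 -5.69  2.23] M [-1.277 -0.981 -0.11 ] sdMz 0.125 pos [ 0.6618 -0.0569  0.134 ] yaw 3.0069 j7 0.99 t 13.2
```

Call:
{"method": "move_arm", "body": {"moves": [[[0.3,-0.0006,-0.0006,0.0003,0,0,0.01],[0.3,-0.0006,-0.0006,0.0006,0,0,0.02],[0.3,-0.0006,-0.0006,0.0009,0,0,0.03],[0.3,-0.0006,-0.0006,0.0012,0,0,0.04]]]}}

```text
clock: 13.6
position: [0.6619, -0.0573, 0.1327]
tool_rot: [-3.141, 0.0, 2.757]
force: [1.3, -4.3, 4.7]
grip_width: 0.0434
finger_force: 25.5
```

```bash
python3 -c "
from h import *
for i in range(7):
    s=bot.observe();print(s['moment'].round(3),s['force'].round(1),s['joint_efforts'][4:].round(3),s['tool_rot'][2].round(4)); bot.grab_frame('side')
s=bot.observe();print(s['clock'],s['position'],s['qpos'])"
```

```text
[-1.061 -0.146  0.161] [ 1.3 -4.3  4.7] [-0.974 -0.204  1.645] 2.7568
[-0.993 -0.226  0.186] [ 1.8 -4.   4.5] [-1.207 -0.282  1.282] 2.7525
[-1.03  -0.105  0.051] [ 1.5 -4.7  3.1] [-1.568 -0.488 -1.493] 2.7571
[-1.164 -0.233 -0.017] [ 0.8 -5.   4.3] [-1.511 -0.442 -0.651] 2.759
[-1.106 -0.243  0.016] [ 1.  -4.7  4.3] [-1.379 -0.385 -0.169] 2.7595
[-1.068 -0.232 -0.05 ] [ 0.  -4.6  4.2] [-1.336 -0.377 -0.023] 2.7596
[-1.063 -0.17  -0.058] [ 0.2 -4.9  4.9] [-1.319 -0.373  0.013] 2.7596
13.95 [ 0.66186129 -0.0572499   0.13267943] [ 0.40944012  0.77372124 -0.67270521  1.54576941  0.53945728  1.01422032
  0.77401119]
```

Call:
{"method": "move_arm", "body": {"moves": [[[0.3,-0.0002,-0.0005,0.0002,0,0,0.01],[0.3,-0.0002,-0.0005,0.0004,0,0,0.02]]]}}

```text
clock: 14.15
position: [0.6618, -0.0574, 0.1322]
tool_rot: [-3.141, -0.0, 2.632]
force: [0.4, -3.1, 3.6]
grip_width: 0.0434
finger_force: 25.5
```

```bash
echo "
def o():
    s=bot.observe();print(s['moment'].round(3),s['force'].round(1),s['joint_efforts'][6].round(3),s['qd'][6].round(3),s['tool_rot'][2].round(4),s['position'].round(4),s['clock'])" >> h.py; python3 -c "
from h import *
o()"
```

```text
[-0.793 -0.139  0.217] [ 0.4 -3.1  3.6] 1.822 -0.549 2.632 [ 0.6618 -0.0574  0.1322] 14.15
```

Call:
{"method": "move_arm", "body": {"moves": [[[0.3,0,0,0.0003,0,0,0.01],[0.3,0,0,0.0006,0,0,0.02]]]}}

```text
clock: 14.35
position: [0.6617, -0.0575, 0.1315]
tool_rot: [-3.141, 0.0, 2.506]
force: [0.5, -4.1, 3.1]
grip_width: 0.0436
finger_force: 25.5
```

```bash
python3 -c "
from h import *
o()"
```

```text
[-0.899  0.01   0.095] [ 0.5 -4.1  3.1] 1.631 -0.544 2.5061 [ 0.6617 -0.0575  0.1315] 14.35
```

Call:
{"method": "move_arm", "body": {"moves": [[[0.3,0,0,0.0003,0,0,0.01],[0.3,0,0,0.0006,0,0,0.02]]]}}

```text
clock: 14.55
position: [0.6616, -0.0577, 0.1309]
tool_rot: [-3.141, 0.0, 2.38]
force: [-1.7, -4.3, 4.3]
grip_width: 0.0432
finger_force: 25.5
```

```bash
python3 -c "
from h import *
o()"
```

```text
[-0.973  0.081  0.153] [-1.7 -4.3  4.3] 1.626 -0.543 2.3804 [ 0.6616 -0.0577  0.1309] 14.55
```

Call:
{"method": "move_arm", "body": {"moves": [[[0.3,0,0,0.0003,0,0,0.01],[0.3,0,0,0.0006,0,0,0.02]]]}}

```text
clock: 14.75
position: [0.6615, -0.0578, 0.1303]
tool_rot: [-3.14, 0.0, 2.255]
force: [-1.2, -5.6, 4.4]
grip_width: 0.0437
finger_force: 25.5
```

```bash
python3 -c "
from h import *
o()"
```

```text
[-1.075  0.325  0.186] [-1.2 -5.6  4.4] 1.621 -0.541 2.2546 [ 0.6615 -0.0578  0.1303] 14.75
```

Call:
{"method": "move_arm", "body": {"moves": [[[0.3,0,0,0.0003,0,0,0.01],[0.3,0,0,0.0006,0,0,0.02]]]}}

```text
clock: 14.95
position: [0.6614, -0.0578, 0.1297]
tool_rot: [-3.14, 0.0, 2.129]
force: [-1.6, -5.3, 4.3]
grip_width: 0.0436
finger_force: 25.5
```

```bash
python3 -c "
from h import *
o()"
```

```text
[-1.152  0.48   0.231] [-1.6 -5.3  4.3] 1.617 -0.537 2.1289 [ 0.6614 -0.0578  0.1297] 14.95
```

Call:
{"method": "move_arm", "body": {"moves": [[[0.3,0,0,0.0003,0,0,0.01],[0.3,0,0,0.0006,0,0,0.02]]]}}

```text
clock: 15.15
position: [0.6612, -0.0579, 0.129]
tool_rot: [-3.14, 0.0, 2.003]
force: [-2.2, -6.1, 4.4]
grip_width: 0.0434
finger_force: 25.5
```

```bash
python3 -c "
from h import *
o()
b=bot.grab_frame('side')[215:290,250:340,::-1]
import cv2
cv2.imwrite('pics/c5.png',cv2.resize(b,(720,600),interpolation=2))
for z in (.042,.046,.05): print(z,((proj('side',pose(Q,[[0,0,z],[0,.014,z],[0,-.014,z]]))-[250,215])*8).round(0).tolist())"
```

```text
[-1.166  0.656  0.19 ] [-2.2 -6.1  4.4] 1.613 -0.539 2.0032 [ 0.6612 -0.0579  0.129 ] 15.15
0.042 [[223.0, 401.0], [249.0, 421.0], [197.0, 381.0]]
0.046 [[222.0, 391.0], [248.0, 411.0], [196.0, 371.0]]
0.05 [[221.0, 381.0], [247.0, 401.0], [195.0, 361.0]]
```

View pics/c5.png

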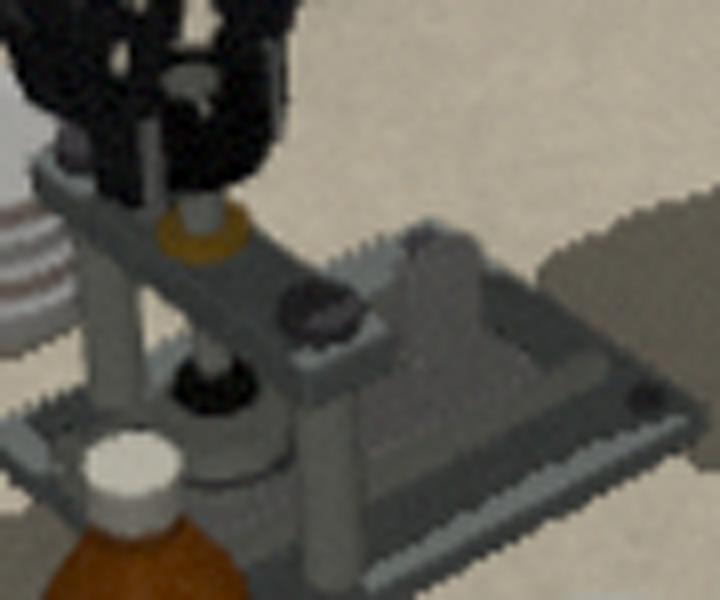

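The foot has come down about 9 mm. Its bottom edge is at about v=413, against about 425 expected at contact, so a few mm remain and the tray is still home. I keep turning with readings.

Call:
{"method": "move_arm", "body": {"moves": [[[0.3,-0.0004,-0.0004,0.0002,0,0,0.01],[0.3,-0.0004,-0.0004,0.0005,0,0,0.02]]]}}

```text
clock: 15.4
position: [0.6611, -0.058, 0.1285]
tool_rot: [-3.14, 0.0, 1.878]
force: [-2.0, -2.4, 3.9]
grip_width: 0.0433
finger_force: 25.5
```

```bash
python3 -c "
from h import *
o()"
```

```text
[-0.779  0.456  0.22 ] [-2.  -2.4  3.9] 1.751 -0.541 1.878 [ 0.6611 -0.058   0.1285] 15.4
```

Call:
{"method": "move_arm", "body": {"moves": [[[0.3,0,0,0.0003,0,0,0.01],[0.3,0,0,0.0006,0,0,0.02]]]}}

```text
clock: 15.6
position: [0.661, -0.058, 0.1279]
tool_rot: [-3.14, 0.0, 1.752]
force: [-3.2, -3.1, 3.9]
grip_width: 0.0431
finger_force: 25.5
```

```bash
python3 -c "
from h import *
o()"
```

```text
[-0.876  0.714  0.192] [-3.2 -3.1  3.9] 1.601 -0.533 1.7522 [ 0.661  -0.058   0.1279] 15.6
```

Call:
{"method": "move_arm", "body": {"moves": [[[0.3,0,0,0.0003,0,0,0.01],[0.3,0,0,0.0006,0,0,0.02]]]}}

```text
clock: 15.8
position: [0.6608, -0.0581, 0.1272]
tool_rot: [-3.14, 0.0, 1.627]
force: [-3.5, -4.5, 4.8]
grip_width: 0.0434
finger_force: 25.5
```

```bash
python3 -c "
from h import *
o()"
```

```text
[-0.779  0.884  0.163] [-3.5 -4.5  4.8] 1.597 -0.532 1.6265 [ 0.6608 -0.0581  0.1272] 15.8
```

```bash
cat >> h.py <<'E'
def m():
    s=bot.observe(); bot.grab_frame("side"); r=bot.observe()
    open("log","a").write(f"{s['tool_rot'][2]} {s['moment'][2]}\n{r['tool_rot'][2]} {r['moment'][2]}\n")
    print("turned",((3.889-r['tool_rot'][2]))%6.2832,"Mz",s['moment'][2].round(3),r['moment'][2].round(3),"F",r['force'].round(1),"z",r['position'][2].round(4),"j7",r['qpos'][6].round(2))
E
```

Call:
{"method": "move_arm", "body": {"moves": [[[0.3,-0.0004,-0.0003,0.0002,0,0,0.01],[0.3,-0.0004,-0.0003,0.0005,0,0,0.02]]]}}

```text
clock: 16.0
position: [0.6606, -0.0581, 0.1267]
tool_rot: [-3.14, 0.0, 1.501]
force: [-2.9, -1.8, 3.7]
grip_width: 0.0434
finger_force: 25.5
```

```bash
python3 -c "from h import *;m()"
```

```text
turned 2.3920762510049403 Mz 0.231 0.123 F [-3.9 -3.   3.3] z 0.1267 j7 -0.31
```

Call:
{"method": "move_arm", "body": {"moves": [[[0.3,0,0,0.0003,0,0,0.01],[0.3,0,0,0.0006,0,0,0.02]]]}}

```text
clock: 16.25
position: [0.6605, -0.0581, 0.1261]
tool_rot: [-3.14, 0.0, 1.377]
force: [-5.2, -1.4, 3.9]
grip_width: 0.043
finger_force: 25.5
```

```bash
python3 -c "from h import *;m()"
```

```text
turned 2.516876276441794 Mz 0.152 0.159 F [-4.9 -2.3  4.3] z 0.126 j7 -0.42
```

Call:
{"method": "move_arm", "body": {"moves": [[[0.3,0,0,0.0003,0,0,0.01],[0.3,0,0,0.0006,0,0,0.02]]]}}

```text
clock: 16.5
position: [0.6604, -0.0581, 0.1255]
tool_rot: [-3.14, 0.001, 1.251]
force: [-5.8, -1.4, 4.6]
grip_width: 0.0433
finger_force: 25.5
```

```bash
python3 -c "from h import *;m()"
```

```text
turned 2.6424762224227285 Mz 0.182 0.191 F [-4.2 -3.   4.6] z 0.1254 j7 -0.53
```

Call:
{"method": "move_arm", "body": {"moves": [[[0.3,-0.0003,-0.0003,0.0002,0,0,0.01],[0.3,-0.0003,-0.0003,0.0005,0,0,0.02]]]}}

```text
clock: 16.75
position: [0.6602, -0.058, 0.1249]
tool_rot: [-3.14, 0.001, 1.125]
force: [-3.9, -0.9, 3.3]
grip_width: 0.0437
finger_force: 25.5
```

```bash
python3 -c "from h import *;m()"
```

```text
turned 2.7678693452841383 Mz 0.163 0.094 F [-4.7 -1.7  3.9] z 0.1249 j7 -0.63
```

Call:
{"method": "move_arm", "body": {"moves": [[[0.3,0,0,0.0003,0,0,0.01]]]}}

```text
clock: 16.9
position: [0.6601, -0.058, 0.1246]
tool_rot: [-3.14, 0.001, 1.065]
force: [-5.9, -0.3, 4.3]
grip_width: 0.0432
finger_force: 25.5
```

```bash
python3 -c "from h import *;m()"
```

```text
turned 2.8296251268504893 Mz 0.17 0.147 F [-5.6 -0.6  3.6] z 0.1246 j7 -0.68
```

Call:
{"method": "move_arm", "body": {"moves": [[[0.3,0,0,0.0003,0,0,0.01]]]}}

```text
clock: 17.05
position: [0.6601, -0.058, 0.1243]
tool_rot: [-3.14, 0.001, 1.002]
force: [-6.7, -1.1, 4.4]
grip_width: 0.0428
finger_force: 25.5
```

```bash
python3 -c "from h import *;m()"
```

```text
turned 2.8923802521373307 Mz 0.202 0.111 F [-6.  -1.6  4.2] z 0.1243 j7 -0.74
```

Call:
{"method": "move_arm", "body": {"moves": [[[0.3,0,0,0.0003,0,0,0.01]]]}}

```text
clock: 17.2
position: [0.66, -0.058, 0.124]
tool_rot: [-3.14, 0.001, 0.939]
force: [-6.4, -0.4, 4.8]
grip_width: 0.0438
finger_force: 25.5
```

```bash
python3 -c "from h import *;m()"
```

```text
turned 2.955209938040356 Mz 0.16 0.136 F [-6.1 -1.3  4.4] z 0.124 j7 -0.79
```

Call:
{"method": "move_arm", "body": {"moves": [[[0.3,-0.0004,-0.0004,0.0002,0,0,0.01]]]}}

```text
clock: 17.35
position: [0.6598, -0.0579, 0.1239]
tool_rot: [-3.14, 0.001, 0.877]
force: [-1.4, -0.2, 2.2]
grip_width: 0.0436
finger_force: 25.5
```

```bash
python3 -c "from h import *;m()"
```

```text
turned 3.0178945315404775 Mz 0.166 0.131 F [-3.9 -1.1  2.7] z 0.1239 j7 -0.84
```

Call:
{"method": "move_arm", "body": {"moves": [[[0.3,0,0,0.0003,0,0,0.01]]]}}

```text
clock: 17.5
position: [0.6598, -0.0578, 0.1236]
tool_rot: [-3.14, 0.001, 0.814]
force: [-3.9, -0.2, 3.8]
grip_width: 0.0436
finger_force: 25.5
```

```bash
python3 -c "from h import *;m()"
```

```text
turned 3.080311815671025 Mz 0.192 0.163 F [-3.5 -0.1  2.8] z 0.1235 j7 -0.89
```

Call:
{"method": "move_arm", "body": {"moves": [[[0.3,0,0,0.0003,0,0,0.01]]]}}

```text
clock: 17.65
position: [0.6598, -0.0578, 0.1233]
tool_rot: [-3.14, 0.001, 0.752]
force: [-4.6, 0.4, 3.7]
grip_width: 0.0433
finger_force: 25.5
```

```bash
python3 -c "from h import *;m()"
```

```text
turned 3.142758847162372 Mz 0.205 0.228 F [-5.3  0.3  3. ] z 0.1232 j7 -0.95
```

Call:
{"method": "move_arm", "body": {"moves": [[[0.3,0,0,0.0003,0,0,0.01]]]}}

```text
clock: 17.8
position: [0.6598, -0.0578, 0.123]
tool_rot: [-3.14, 0.001, 0.689]
force: [-5.9, 1.9, 3.4]
grip_width: 0.0437
finger_force: 25.5
```

```bash
python3 -c "from h import *;m()
b=bot.grab_frame('side')[225:285,255:345,::-1]
import cv2
cv2.imwrite('pics/c6.png',cv2.resize(b,(720,480),interpolation=2))"
```

```text
turned 3.2052474899651333 Mz 0.204 0.27 F [-5.9  0.5  2.3] z 0.1229 j7 -1.0
```

View pics/c6.png

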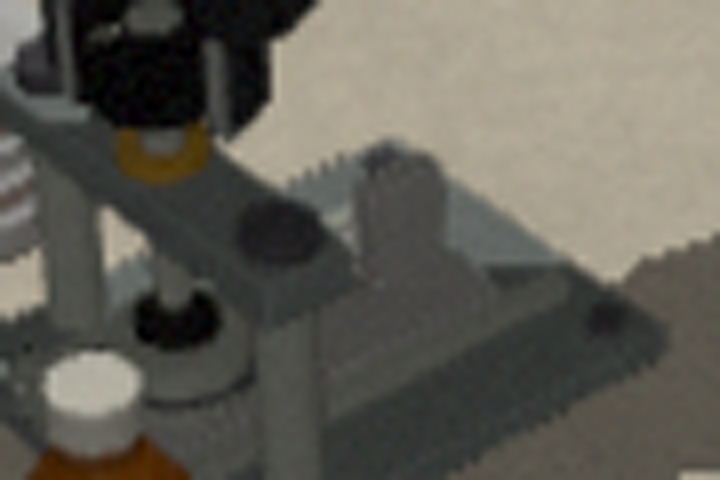

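The foot's bottom edge is now at the level expected for contact, and Mz is rising from about 0.155 to 0.23. Finer steps from here.

Call:
{"method": "move_arm", "body": {"moves": [[[0.3,0,0,0.0001,0,0,0.005]]]}}

```text
clock: 18.0
position: [0.6597, -0.0577, 0.1229]
tool_rot: [-3.14, 0.001, 0.659]
force: [-6.6, 1.1, 3.2]
grip_width: 0.0436
finger_force: 25.5
```

```bash
python3 -c "from h import *;m()"
```

```text
turned 3.2333630134209574 Mz 0.267 0.229 F [-4.7  2.   3.5] z 0.1229 j7 -1.02
```

Call:
{"method": "move_arm", "body": {"moves": [[[0.3,0,0,0.0001,0,0,0.005]]]}}

```text
clock: 18.15
position: [0.6597, -0.0577, 0.1227]
tool_rot: [-3.14, 0.001, 0.627]
force: [-5.6, 1.8, 2.5]
grip_width: 0.0433
finger_force: 25.5
```

```bash
python3 -c "from h import *;m()"
```

```text
turned 3.264770492285055 Mz 0.231 0.287 F [-5.4  1.5  2.6] z 0.1227 j7 -1.05
```

Call:
{"method": "move_arm", "body": {"moves": [[[0.3,0,0,0.0002,0,0,0.005]]]}}

```text
clock: 18.3
position: [0.6597, -0.0577, 0.1225]
tool_rot: [-3.14, 0.001, 0.596]
force: [-6.3, 2.0, 3.9]
grip_width: 0.0435
finger_force: 25.5
```

```bash
python3 -c "from h import *;m()"
```

```text
turned 3.296125464688515 Mz 0.271 0.253 F [-6.3  1.8  3. ] z 0.1225 j7 -1.07
```

Call:
{"method": "move_arm", "body": {"moves": [[[0.3,0,0,0.0001,0,0,0.005]]]}}

```text
clock: 18.45
position: [0.6597, -0.0576, 0.1225]
tool_rot: [-3.14, 0.001, 0.564]
force: [-5.6, 2.3, 3.3]
grip_width: 0.0435
finger_force: 25.5
```

```bash
python3 -c "from h import *;m()
L=np.loadtxt('log');t=(3.889-L[:,0])%(2*np.pi);M=L[:,1]
for c in np.arange(2.5,3.4,.05):
    h=np.maximum(t-c,0)*.36; b=(M-h)[t>2.3].mean(); print(c.round(2),b.round(3),((M-h-b)**2).sum().round(5))"
```

```text
turned 3.3275326973042256 Mz 0.274 0.217 F [-6.3  1.9  2.9] z 0.1224 j7 -1.1
2.5 0.022 0.17067
2.55 0.038 0.15385
2.6 0.054 0.13651
2.65 0.069 0.11975
2.7 0.084 0.09886
2.75 0.098 0.08107
2.8 0.112 0.06514
2.85 0.124 0.05118
2.9 0.136 0.03943
2.95 0.147 0.03112
3.0 0.156 0.02748
3.05 0.165 0.0292
3.1 0.173 0.03575
3.15 0.18 0.04623
3.2 0.186 0.05894
3.25 0.19 0.07079
3.3 0.193 0.07863
3.35 0.194 0.08036
```

The fit puts contact at 3.01 rad, so the foot presses with about 20 to 23 N now. One small step more, then release.

Call:
{"method": "move_arm", "body": {"moves": [[[0.3,0,0,0.0001,0,0,0.005],[0.3,0,0,0.0001,0,0,0.005]]]}}

```text
clock: 18.7
position: [0.6596, -0.0576, 0.1223]
tool_rot: [-3.14, 0.001, 0.532]
force: [-6.0, 1.3, 3.4]
grip_width: 0.0433
finger_force: 25.5
```

```bash
python3 -c "from h import *;m();rd(5)"
```

```text
turned 3.3560353276241797 Mz 0.256 0.207 F [-5.4  2.5  2.7] z 0.1223 j7 -1.12
F [-6.4   1.98  3.1 ] M [0.43  1.284 0.181] sdMz 0.017 pos [ 0.6597 -0.0576  0.1223] yaw 0.5332 j7 -1.12 t 19.0
```

Call:
{"method": "move_arm", "body": {"moves": [[[0.55,0,0,0,0,0,0],[0.7,0,0,0,0,0,0],[1,0,0,0,0,0,0],[1,0,0,0,0,0,0],[1,0,0,0,0,0,0]]]}}

```text
clock: 19.5
position: [0.6604, -0.0583, 0.1227]
tool_rot: [3.142, -0.0, 0.528]
force: [-0.5, 0.8, -0.1]
grip_width: 0.0853
finger_force: 0.0
```

Call:
{"method": "move_arm", "body": {"moves": [[[1,0,0,-0.02,0,0,0],[1,0,0,-0.05,0,0,0],[1,0,0,-0.09,0,0,0],[1,0,0,-0.12,0,0,0],[1,0,0,-0.12,0,0,0]]]}}

```text
clock: 20.0
position: [0.6621, -0.0584, 0.2472]
tool_rot: [3.138, -0.005, 0.528]
force: [0.1, -0.6, -0.0]
grip_width: 0.0853
finger_force: 0.0
```

Call:
{"method": "move_arm", "body": {"moves": [[[1,0,0,0,0,0,0],[1,0,0,0,0,0,0],[1,0,0,0,0,0,0]]]}}

```text
clock: 20.3
position: [0.66, -0.0583, 0.2415]
tool_rot: [-3.141, 0.001, 0.528]
force: [0.3, -0.2, 0.3]
grip_width: 0.0856
finger_force: 0.0
```

```bash
python3 -c "
from h import *
import cv2
b=bot.grab_frame('side')[215:290,250:340,::-1]
cv2.imwrite('pics/c7.png',cv2.resize(b,(720,600),interpolation=2))
s=bot.observe();print(s['force'],s['clock'],s['position'])"
```

```text
[ 0.51560756 -0.39146738 -0.43770575] 20.35 [ 0.66004554 -0.05824799  0.24166778]
```

View pics/c7.png

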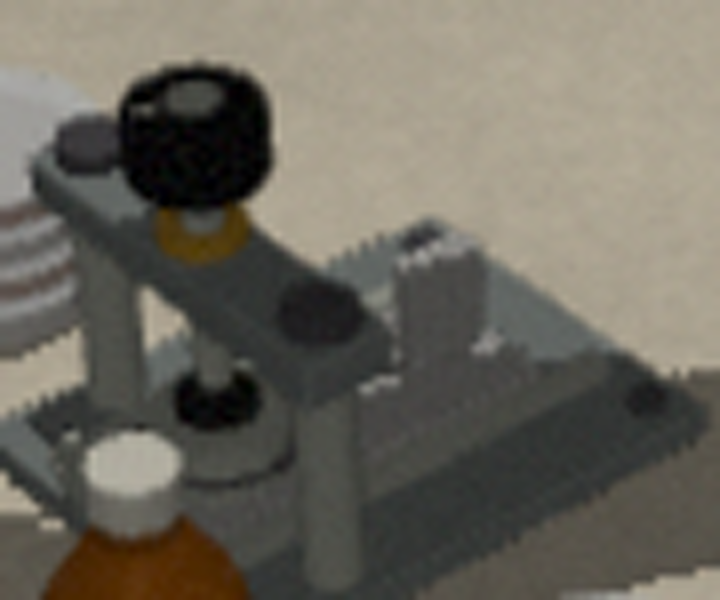

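The foot is seated on the holder, with its edge at v≈429. The knob is down about 16 mm, which matches the 3.35 rad turned. The tray is home and the gripper is clear. My force estimate is 21 to 25 N, so I hand in.

```bash
python3 -c "
from workcell import bot
print(bot.job_done())"
```

```text
the job is handed in; nothing more can be done
None
```

I slid the tray home against the end stop and left the press clamped, with the foot on the holder at an estimated 21–25 N (from knob torque and turn past contact, not measured directly); the gripper is clear and the job is handed in, but it returned no verdict.

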